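# Set up the airbrush air supply

## Robot

A 7-joint arm with a two-finger parallel gripper is mounted at the origin on the work surface. World frame = base frame: x ahead of the robot, y to its left, z up, the work surface at z = 0. Lengths are in m, angles in rad, forces in N, time in s.
With the tool pointing down it reaches from about 0.35 to 0.775 m from the base axis. Payload 3.1 kg.
Tool frame: the origin (TCP) lies between the finger pads; the fingertips stand 17 mm ahead of it and the grasp point (between the pads) lies 2 mm behind it (env.tcp_to_tips is the distance from the TCP to the fingertips, in m); z points along the fingers, x is the direction in which the jaws open and shut, and the axes are right-handed (so a half turn about z gives the same grasp; the last joint's range is limited). The gripper opens to 85 mm and grips with 20 to 120 N. Pads are 22 mm wide; open, the fingers measure 114 mm over their backs; the gripper's body (76 mm by 85 mm) begins 54 mm behind the grasp point. The pads swing forward as they close: fully open they stand 13 mm farther back than shut.
Start: joints at [-1.218, 0.311, 0.014, 1.512, -0.004, 1.319, -0.027], TCP at [0.212, 0.508, 0.248] pointing down, gripper open.
Joint ranges: [-2.7, 2.7], [-0.3, 1.91], [-1.27, 1.3], [0.12, 2.57], [-1.44, 4.58], [0.2, 2.03], [-3.05, 3.05]. Speed limits (rad/s): [2.79, 2.79, 3.14, 3.14, 3.14, 3.14, 3.14].

## Interface

Orientations are given as a rotation vector (axis times angle).
In Python, from station import status, cams, env gives the robot as it stands.
- The arm moves only by the tool apply_moves, never from a script. Its argument "steps" is text: rows parted by semicolons, each of 6 numbers parted by spaces: the shift along the world's x, y, z in mm, then the turn, a rotation vector about the world's x, y, z in degrees. In form: x y z rx ry rz; .... A call has 1 to 12 rows; each row shifts and turns the commanded pose from where the row before left it; what a row does not reach is not made up. A row lasts 1/12 s, in which the tool goes at most 41.7 mm and 7.16 degrees, less where a joint would pass 70% of its speed; a pose out of reach is approached as far as the arm can. A call is refused whole if a number of a shift passes 41.7 or a number of a turn 7.16, either way. A call with a gripper value outside its range is refused whole. "hand" is the opening in per cent of the stroke, from 0 (shut) to 100 (fully open), set as the call begins (left out, the last holds). The fingers move at their own pace and stop on an object; "squeeze" is the grip in N (left out, the last holds). Time passes only in rows, so rows that do not move let the fingers close. It gives the time, the measured TCP pose, the force and the opening at its end, in the units of the state.
- status.state(): the state, without advancing time (a new reading comes with each control period).
- cams.camera(name): name is "scene" or "top"; returns a dict with "pixels" (400x640x3 uint8, red, green, blue), "intrinsics" (3x3 intrinsics, pixels), "k1" (the pictures are not rectified: a ray, as slopes to the right and down, at radius r is drawn at 1 + k1 r^2 times it, then the intrinsics apply), "world_to_cam" (4x4, takes a point from world to camera coordinates). Camera axes: x right, y down, z forward; pixel columns grow to the right and rows downward; lengths in m; the calibration is good to about 2 mm. A picture is of the moment at which its call begins. There is no depth.
- env.close_job(): hands the job in, once; it reports no verdict.
The state is a dict: "clock": time; "joint_positions": joint angles; "qd": joint speeds; "effort": joint torques, N m; "tcp_pos": TCP position; "orientation": TCP orientation; "ft_force": force on the tool from outside, world axes, zero at the start; "moment": the same for the moment, N m; "grip_width": opening from 0.0 (shut) to 1.0 (fully open).
Only numpy, scipy, OpenCV 4.12 (cv2) and the standard library are available. Lean on these libraries where they do the work, as an engineer would, in place of code of your own. Each camera call takes 0.05 s, during which the arm holds its last target.

## Task

Set up the air for the airbrush: first turn the regulator's bar knob clockwise until its pointer stands at the metal set tab on the dial's rim. Then crank the wheel valve by its upright handle clockwise until it is closed against its stop, back it off exactly two full turns, and finish holding that handle gripped between the fingers: do not let go of it. Leave the knob where you set it and do not disturb the model locomotive, the oil bottle or the wooden block.

Things in the scene. Friction and masses are not known exactly. Their poses are not given: they have to be found in the camera images.
- regulator: Fixed air filter-regulator, left or right of the valve: 100 x 100 mm foot plate, clear bowl, on top a white dial 88 mm across, its face 88 mm above the bench. Origin: underside of the plate, on the upright knob axis; z up. Dial ticks every 15 degrees over a half circle, clockwise from its own +y (joint 0) through +x to -y (3.14). A pressure gauge faces its own -x.
- reg_knob (a joint): Angle (rad) of the regulator's knob, 0 to 3.14, growing as it turns clockwise seen from above; at 0 its pointer lies along the regulator's +y. It turns stiffly (0.05 N m) and stays where it is left. It starts 0.4 to 1.5 rad short of the tab, which lies clockwise.
- knob_grip (a point): Point to grip the knob: on its axis, 118 mm above the bench. Black plastic knob: a 42 mm disc 8 mm thick on the dial, with an upright bar 14 mm thick (along this frame's x), 40 mm long (along y), rising 41 mm above the dial face (top at 129 mm). This frame turns with the knob; its +y points to the pointer's end.
- knob_pointer (a point): Point 30 mm out from the knob axis in line with the knob's white pointer (a black nose 5 mm wide, lying on the dial at one end of the bar and reaching to 31 mm radius, with a white line along that half of the bar's top).
- tab_mark (a point): Where the knob's pointer is to stand: point 30 mm out from the knob axis in line with the set tab, a fixed dark steel clip 7 mm wide and 4 mm high that lies on the dial from 32 mm radius and sticks out past its rim to 60 mm. This frame's +y points outward through the tab.
- valve_axis (a point): Middle of the valve wheel, on its upright axis, 91 mm above the bench; axes of the fixed valve. Valve: brass body on a 110 x 90 mm steel plate, dark steel three-spoke wheel, rim radius 38 mm (88 mm across), rim and hub no higher than 101 mm. The stem does not rise.
- valve_wheel (a joint): Angle (rad) of the valve wheel: 0 closed at its hard stop, growing as it opens, which is counterclockwise seen from above, up to 22. One turn is 6.283. At 0 the handle lies from the axis towards +x of valve_axis. Starts 2.5 to 7 open. Friction 0.06 N m (under 2 N at the handle); it stays where it is left.
- valve_handle: The wheel's handle: an upright black round grip, 16 mm in diameter and 44 mm high, from 101 to 145 mm above the bench, standing on the rim 38 mm from the valve axis. It spins freely on its own pin, so it can be held with a fixed gripper direction while it is led round in a circle. Origin: centre of its lower end.
- handle_mid (a point): Middle of the handle's length, on its axis, 123 mm above the bench.
- loco: Bystander: loose model steam locomotive 90 x 30 mm, 55 mm high, green cab and red frame. Origin under its centre.
- oil: Bystander: loose small amber oil bottle, 28 mm in diameter, 65 mm high. Origin under its centre.
- block: Bystander: loose wooden block 50 x 50 x 16 mm with a brass button on it. Origin under its centre.
Things that resemble listed ones, but are neither listed nor needed, are in the scene too. Leave any purple or red look-alike of the part that bears valve_axis alone.

How it is judged:
By the outcome, as a careful person would: the job done as asked, in the order asked, and still so for the second after the job is handed in, while the arm keeps its last pose, push and grip.
It also fails if it takes over 72 s, if anything falls off the work surface, if the arm or the gripper's body presses on something with over 40 N, if the wrist force passes 120 N, or if a joint passes its speed limit or range.

## Working session

There is one attempt and no reset: what is moved stays moved. The work goes in short steps, Python scripts to look and compute and a tool call to move; the robot and the scene stay as the last step left them, time stands still between calls to the robot, and variables do not carry over. Pictures are saved under pics/ and viewed, and the job is handed in when it is done.

Besides the shell and the picture viewer there is one more tool, called by a JSON object that holds its "api" and its "payload", one argument or row to a line. apply_moves: Moves the arm, as the interface text tells. Its arguments: {"type":"object","properties":{"steps":{"type":"string"},"hand":{"type":"number"},"squeeze":{"type":"number"}},"required":["steps"]}

```bash
mkdir -p pics; ls
python3 - <<'E'
from station import status, cams, env
import cv2, numpy as np
print(status.state())
for n in ("scene","top"):
    c=cams.camera(n); cv2.imwrite(f"pics/{n}0.png",c["pixels"][:,:,::-1])
    np.savez(f"pics/{n}0.npz",**c)
    print(n,c["intrinsics"],c["k1"],c["world_to_cam"])
E
```

```text
pics
{'clock': 0.0, 'joint_positions': array([-1.21768211,  0.3117303 ,  0.0140096 ,  1.51310413, -0.00438019,
        1.31919683, -0.02719225]), 'qd': array([ 2.65759105e-04,  2.28785553e-03, -9.49125772e-04,  2.08248325e-05,
       -5.45933415e-05, -5.22939066e-04, -7.19944742e-04]), 'effort': array([ 6.52681392e-04, -3.79908478e+01,  1.45921949e-01, -2.30592173e+01,
        1.20545947e-02,  1.33412902e-02,  7.30717971e-06]), 'tcp_pos': array([0.21128007, 0.507031  , 0.24719954]), 'orientation': array([ 2.61272394,  1.7419092 , -0.00303526]), 'ft_force': array([-0.08465726, -0.30343772,  0.77335541]), 'moment': array([ 0.00894826, -0.02424264,  0.01939181]), 'grip_width': 1.0012532195109234}
scene [[455.9769893    0.         321.32419745]
 [  0.         455.9769893  201.32238862]
 [  0.           0.           1.        ]] -0.07867823099616411 [[ 0.81902149  0.5733418  -0.02197688 -0.47869779]
 [ 0.31433286 -0.48041081 -0.81877977 -0.09228775]
 [-0.4799986   0.66369017 -0.57368694  1.18542204]
 [ 0.          0.          0.          1.        ]]
top [[367.58566201   0.         321.69616909]
 [  0.         367.58566201 196.12370819]
 [  0.           0.           1.        ]] 0.0022296443162107566 [[ 0.01064174 -0.99978868  0.01758814  0.00243199]
 [-0.99550545 -0.01224818 -0.09390885  0.61246278]
 [ 0.09410443 -0.01650973 -0.99542543  0.76091869]
 [ 0.          0.          0.          1.        ]]
```

View pics/scene0.png

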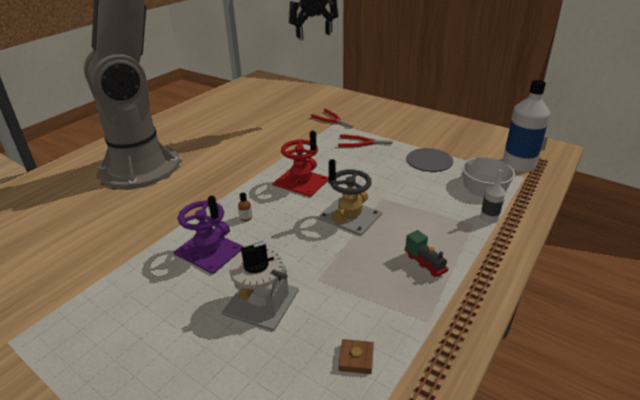

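View pics/top0.png

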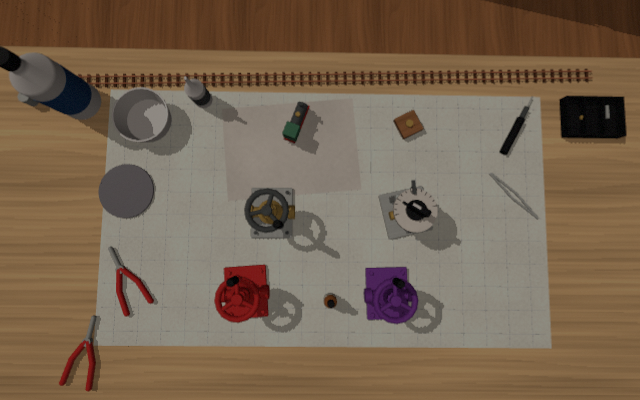

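```bash
cat > h.py <<'E'
import numpy as np, cv2
def load(n,tag="0"):
    return dict(np.load(f"pics/{n}{tag}.npz"))
def proj(c,P):
    P=np.atleast_2d(P); W=c["world_to_cam"]; K=c["intrinsics"]
    q=P@W[:3,:3].T+W[:3,3]; s=q[:,:2]/q[:,2:]; r2=(s**2).sum(1,keepdims=True)
    s=s*(1+float(c["k1"])*r2); return s*[K[0,0],K[1,1]]+[K[0,2],K[1,2]]
def unproj(c,uv,z):
    K=c["intrinsics"];W=c["world_to_cam"]
    uv=np.atleast_2d(uv).astype(float); d=(uv-[K[0,2],K[1,2]])/[K[0,0],K[1,1]]; s=d.copy()
    for _ in range(20): s=d/(1+float(c["k1"])*(s**2).sum(1,keepdims=True))
    R=W[:3,:3]; C=-R.T@W[:3,3]; r=np.c_[s,np.ones(len(s))]@R
    return C+r*((z-C[2])/r[:,2])[:,None]
def crop(c,x0,y0,w,h,f,name):
    im=c["pixels"][y0:y0+h,x0:x0+w,::-1]
    cv2.imwrite(name,cv2.resize(im,None,fx=f,fy=f,interpolation=cv2.INTER_CUBIC))
E
python3 - <<'E'
from h import *
t=load("top");s=load("scene")
crop(t,370,165,80,80,7,"pics/t_reg.png")
crop(t,235,170,80,80,7,"pics/t_val.png")
crop(s,215,230,90,100,6,"pics/s_reg.png")
crop(s,310,150,90,90,6,"pics/s_val.png")
E
```

```text
(no output)
```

View pics/t_reg.png

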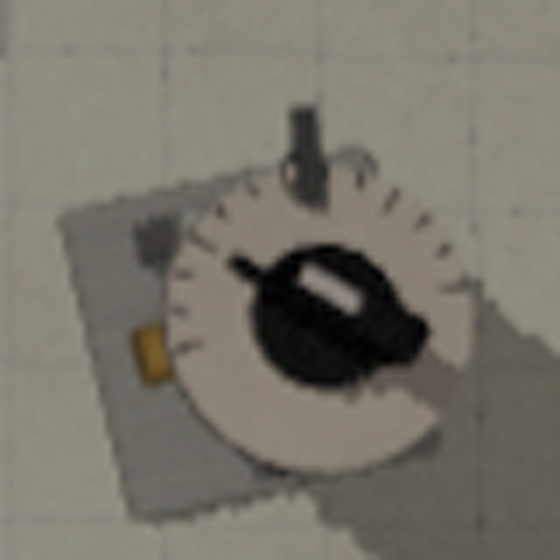

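View pics/t_val.png

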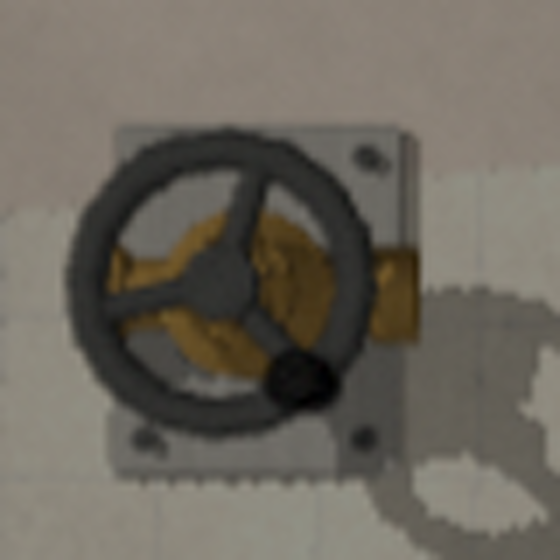

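View pics/s_reg.png

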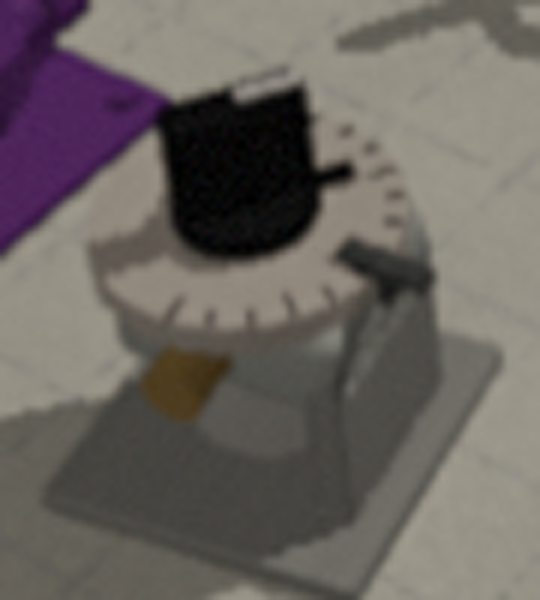

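View pics/s_val.png

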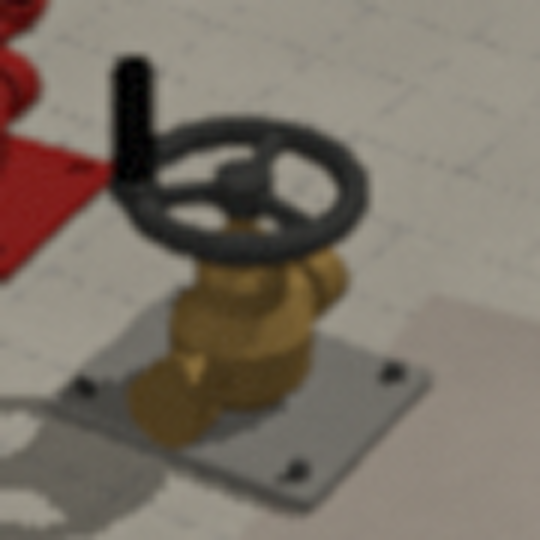

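```bash
cat > fit.py <<'E'
from h import *
from scipy.optimize import least_squares
t=load("top");s=load("scene")
def px(p,x0,y0,f): return [x0+(p[0]+.5)/f-.5, y0+(p[1]+.5)/f-.5]
R=lambda p:px(p,370,165,7); V=lambda p:px(p,235,170,7)
S=lambda p:px(p,215,230,6); SV=lambda p:px(p,310,150,6)
print("reg top: ptr",unproj(t,R((237,263)),.091),"tabout",unproj(t,R((303,108)),.091),"tabin",unproj(t,R((316,207)),.091))
print("reg scene: ptr",unproj(s,S((350,172)),.091),"tabout",unproj(s,S((425,282)),.091),"tabin",unproj(s,S((348,250)),.091))
# dial edges
for nm,c,pts in (("top",t,[R(p) for p in ((166,318),(180,385),(215,430),(262,466),(330,473),(390,455),(430,420),(474,305),(470,345))]),
              ("scene",s,[S(p) for p in ((90,245),(110,205),(140,150),(105,290),(150,322),(220,335),(290,322),(345,300),(408,230),(395,180))])):
    P=unproj(c,pts,.088)[:,:2]
    r=least_squares(lambda q:np.hypot(*(P-q[:2]).T)-.044,[.6,-.2]); print(nm,"dial c",r.x,r.fun*1e3)
# valve
for nm,c,pts in (("top",t,[V(p) for p in ((67,280),(100,190),(150,148),(222,128),(300,155),(350,205),(375,285),(220,437),(150,415),(90,350),(350,350))]),
              ("scene",s,[SV(p) for p in ((240,116),(320,135),(369,190),(345,240),(160,235),(240,264),(310,252),(190,252))])):
    P=unproj(c,pts,.091)[:,:2]
    r=least_squares(lambda q:np.hypot(*(P-q[:2]).T)-.044,[.6,.1]); print(nm,"wheel c",r.x,r.fun*1e3)
print("handle top(top cam)",unproj(t,V((303,380)),.143),"scene cam top/bot",unproj(s,SV((133,64)),.145),unproj(s,SV((134,180)),.103))
# valve plate corners
pl=unproj(t,[V(p) for p in ((115,125),(408,130),(408,475),(110,475))],.01); print(pl[:,:2])
pl=unproj(s,[SV(p) for p in ((305,510),(432,378),(50,405))],.008); print(pl[:,:2])
E
python3 fit.py
```

```text
reg top: ptr [[ 0.59652095 -0.15172065  0.091     ]] tabout [[ 0.64106247 -0.17105987  0.091     ]] tabin [[ 0.61274525 -0.17440666  0.091     ]]
reg scene: ptr [[ 0.59607157 -0.15159447  0.091     ]] tabout [[ 0.63981699 -0.17347852  0.091     ]] tabin [[ 0.61535393 -0.17548801  0.091     ]]
top dial c [ 0.58163296 -0.17531043] [-0.74082077  0.07403448 -0.19041696  1.34598201  0.14053133 -0.3555782
 -1.29720498  0.84930931 -0.05239151]
scene dial c [ 0.58283555 -0.17831748] [-0.87569999 -4.61808576  0.04096558  0.44450351  0.62099844  0.10828126
 -1.61949392 -1.18691494 -0.38168686 -3.18764514]
top wheel c [0.57818221 0.11951638] [-0.97371759 -1.12743598 -1.13207683 -0.59311108 -2.09304015 -1.96120531
 -0.71194023 -0.53666639 -2.02267125 -2.9946322  -2.82405168]
scene wheel c [0.57757977 0.1182498 ] [ 3.32704859 -0.64832354 -2.27302877  1.61856535 -2.36868229  2.8458641
  0.4846727   0.17649888]
handle top(top cam) [[0.54993683 0.0905809  0.143     ]] scene cam top/bot [[0.55078252 0.08949515 0.145     ]] [[0.55340514 0.08551287 0.103     ]]
[[0.63144823 0.16468462]
 [0.63103554 0.07281935]
 [0.52322537 0.07087652]
 [0.52227898 0.1630969 ]]
[[0.63337386 0.06850368]
 [0.6328654  0.15780486]
 [0.52733597 0.06923822]]
```

{"api": "apply_moves", "payload": {
  "steps": "15.4 -28.5 0 0 0 -4;15.4 -28.5 0 0 0 -4;15.4 -28.5 0 0 0 -4;15.4 -28.5 0 0 0 -4;15.4 -28.5 0 0 0 -4;15.4 -28.5 0 0 0 -4;15.4 -28.5 0 0 0 -4;15.4 -28.5 0 0 0 -4;15.4 -28.5 0 0 0 -4;15.4 -28.5 0 0 0 -4;15.4 -28.5 0 0 0 -4;15.4 -28.5 0 0 0 -4"
}}

```text
clock: 1.1
tcp_pos: [0.3964, 0.1641, 0.248]
orientation: [-3.098, -0.524, 0.001]
ft_force: [0.0, -0.6, 0.4]
grip_width: 1.001
```

{"api": "apply_moves", "payload": {
  "steps": "15.4 -28.5 0 0 0 -4;15.4 -28.5 0 0 0 -4;15.4 -28.5 0 0 0 -4;15.4 -28.5 0 0 0 -4;15.4 -28.5 0 0 0 -4;15.4 -28.5 0 0 0 -4;15.4 -28.5 0 0 0 -4;15.4 -28.5 0 0 0 -4;15.4 -28.5 0 0 0 -4;15.4 -28.5 0 0 0 -4;15.4 -28.5 0 0 0 -4;15.4 -28.5 0 0 0 -4",
  "hand": 60
}}

```text
clock: 2.1
tcp_pos: [0.5815, -0.1772, 0.2476]
orientation: [-3.043, 0.781, 0.002]
ft_force: [-0.4, 0.3, -0.3]
grip_width: 0.598
```

{"api": "apply_moves", "payload": {
  "steps": "0 0 -20 0 0 0;0 0 -20 0 0 0;0 0 0 0 0 0;0 0 0 0 0 0"
}}

```text
clock: 2.43
tcp_pos: [0.5802, -0.1754, 0.2068]
orientation: [-3.044, 0.776, 0.006]
ft_force: [0.4, -0.1, -0.1]
grip_width: 0.601
```

```bash
cat > st.py <<'E'
from station import status
import numpy as np
from scipy.spatial.transform import Rotation as Ro
s=status.state(); R=Ro.from_rotvec(s['orientation']).as_matrix()
print(round(s['clock'],2),(s['tcp_pos']*1e3).round(1),"jaw",np.degrees(np.arctan2(R[1,0],R[0,0])).round(2),"z",R[:,2].round(3),"F",s['ft_force'].round(1),"M",s['moment'].round(2),"w",round(s['grip_width'],3),"q7",s['joint_positions'][6].round(2))
E
python3 st.py
```

```text
2.43 [ 580.2 -175.4  206.8] jaw -28.6 z [-0.004  0.001 -1.   ] F [ 0.4 -0.1 -0.1] M [ 0.   -0.01 -0.05] w 0.601 q7 0.03
```

{"api": "apply_moves", "payload": {
  "steps": "1.5 -1 -20 0 0 -1;0 0 -20 0 0 0;0 0 -20 0 0 0;0 0 -15 0 0 0;0 0 -10 0 0 0;0 0 -4 0 0 0;0 0 0 0 0 0;0 0 0 0 0 0"
}}

```text
clock: 3.1
tcp_pos: [0.5834, -0.1774, 0.1206]
orientation: [3.037, -0.802, 0.003]
ft_force: [0.7, -0.2, 0.9]
grip_width: 0.599
```

```bash
python3 st.py
cat > snap.py <<'E'
import sys
from h import *
from station import cams
n,tag,x0,y0,w,hh,f=sys.argv[1],sys.argv[2],*map(int,sys.argv[3:8])
c=cams.camera(n); np.savez(f"pics/{n}{tag}.npz",**c); crop(c,x0,y0,w,hh,f,f"pics/{n}{tag}.png")
E
python3 snap.py scene 1 180 180 150 130 5
```

```text
3.1 [ 583.4 -177.4  120.6] jaw -29.59 z [ 0.002 -0.001 -1.   ] F [ 0.7 -0.2  0.9] M [-0.04  0.02  0.  ] w 0.599 q7 0.06
```

View pics/scene1.png

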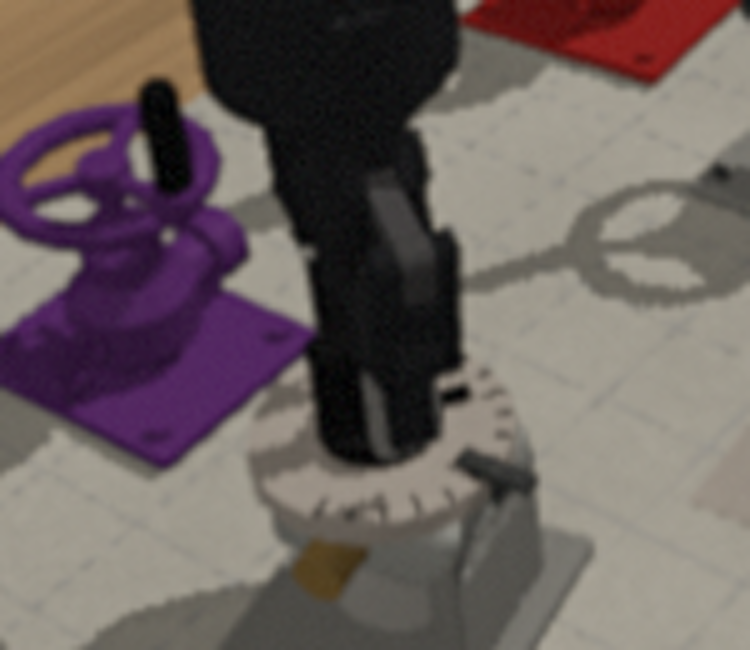

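The jaws straddle the bar (around px 255,255 in the scene image), with the pointer and tab clear. I'll close now.

{"api": "apply_moves", "payload": {
  "steps": "0 0 -2.5 0 0 0;0 0 0 0 0 0;0 0 0 0 0 0;0 0 0 0 0 0;0 0 0 0 0 0;0 0 0 0 0 0;0 0 0 0 0 0;0 0 0 0 0 0",
  "hand": 0,
  "squeeze": 40
}}

```text
clock: 3.82
tcp_pos: [0.5803, -0.1761, 0.1172]
orientation: [-3.035, 0.802, 0.009]
ft_force: [-5.5, 3.6, 6.3]
grip_width: 0.155
```

```bash
python3 st.py; python3 snap.py scene 2 180 180 150 130 5;python3 snap.py top 2 370 165 80 80 7
```

```text
3.82 [ 580.3 -176.1  117.2] jaw -29.6 z [-0.005  0.003 -1.   ] F [-5.5  3.6  6.3] M [0.57 1.23 0.09] w 0.155 q7 0.06
```

View pics/scene2.png

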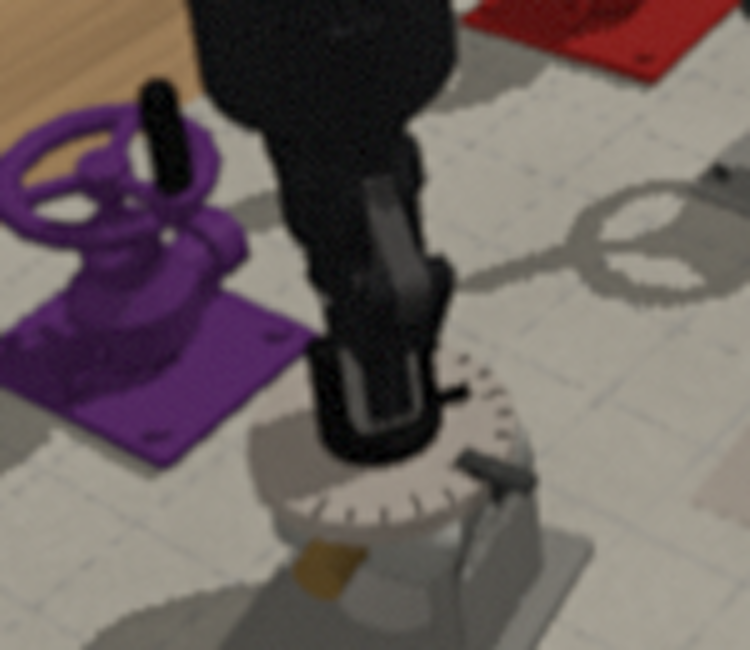

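View pics/top2.png

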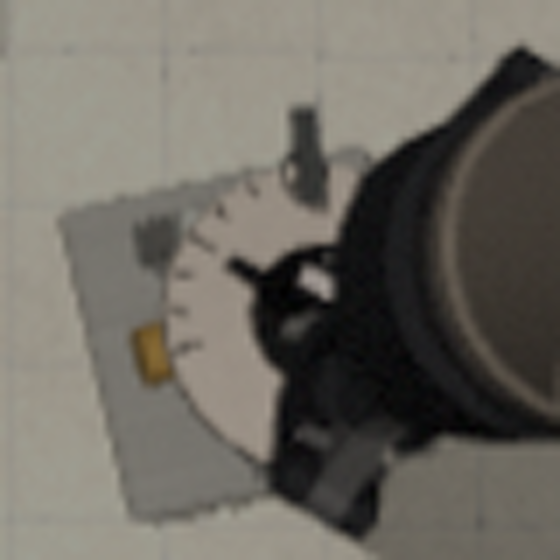

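{"api": "apply_moves", "payload": {
  "steps": "-1.5 1 0 0 0 0;0 0 0 0 0 -5;0 0 0 0 0 -5;0 0 0 0 0 -5;0 0 0 0 0 -5;0 0 0 0 0 -5;0 0 0 0 0 -5;0 0 0 0 0 -5;0 0 0 0 0 -5;0 0 0 0 0 -5;0 0 0 0 0 0;0 0 0 0 0 0"
}}

```text
clock: 4.92
tcp_pos: [0.5801, -0.1759, 0.1173]
orientation: [2.499, -1.904, -0.004]
ft_force: [-4.2, 2.1, 5.7]
grip_width: 0.162
```

```bash
python3 st.py; python3 snap.py scene 3 205 220 110 100 6;python3 snap.py top 3 370 165 80 80 7
```

```text
4.92 [ 580.1 -175.9  117.3] jaw -74.6 z [-0.002  0.001 -1.   ] F [-4.2  2.1  5.7] M [ 0.37  0.91 -0.02] w 0.162 q7 -0.62
```

View pics/scene3.png

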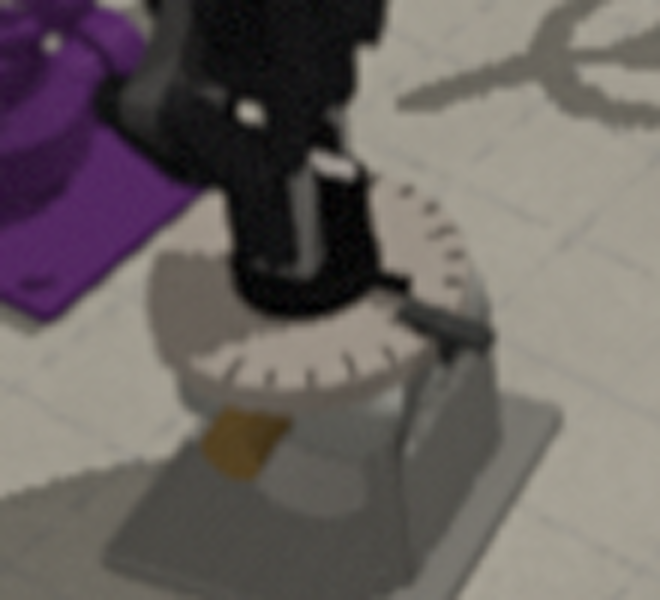

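View pics/top3.png

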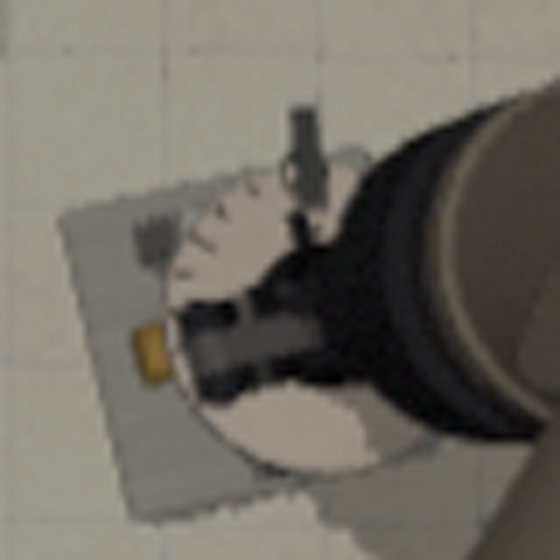

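Run:
```python
from h import *
for n,x0,y0,w,h,f in (("scene",255,255,45,40,16),("top",400,170,30,40,16)):
    c=load(n,"3"); crop(c,x0,y0,w,h,f,f"pics/{n}3z.png")
# overlay predicted tab outlines for angle hypotheses
```

```text
(no output)
```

View pics/scene3z.png

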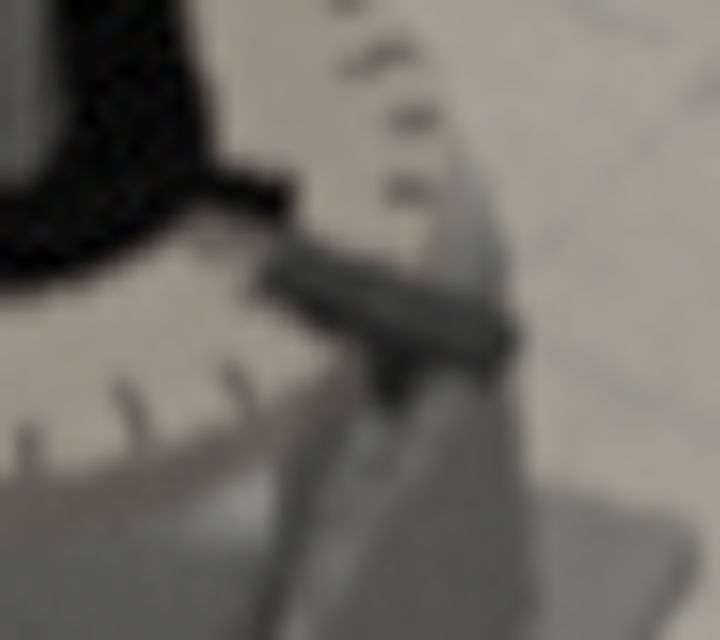

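View pics/top3z.png

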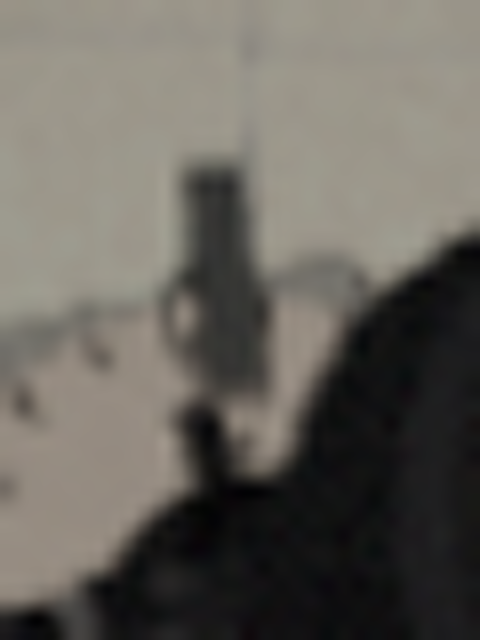

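Run:
```python
from h import *
def px(p,x0,y0,f): return [x0+(p[0]+.5)/f-.5, y0+(p[1]+.5)/f-.5]
t=load("top","3");s=load("scene","3")
T=lambda *p:unproj(t,px(p,400,170,16),.0915)[0,:2]
S=lambda *p:unproj(s,px(p,255,255,16),.0915)[0,:2]
ang=lambda v:np.degrees(np.arctan2(v[1],v[0])).round(1)
to,ti,pt=T(213,165),T(238,395),T(200,410)
so,si,sp=S(510,335),S(268,262),S(287,203)
for n,o,i,p in (("top",to,ti,pt),("scene",so,si,sp)):
    u=(o-i)/np.linalg.norm(o-i); perp=np.array([-u[1],u[0]])
    print(n,"o",o,"i",i,"len",np.linalg.norm(o-i),"axis ang",ang(o-i),"ptr",p,"lat off",(p-i)@perp*1e3)
    for c in ([.5816,-.1753],[.5805,-.176],[.5828,-.1783],i-u*.032,o-u*.06):
        c=np.array(c);print("  c",c.round(4),"tab o/i",ang(o-c),ang(i-c),"ptr",ang(p-c),np.linalg.norm(p-c).round(4),np.linalg.norm(o-c).round(4))
```

```text
top o [ 0.64130529 -0.17090336] i [ 0.61253451 -0.17365409] len 0.02890197902677416 axis ang 5.5 ptr [ 0.61060441 -0.16889282] lat off 4.9233567779769585
  c [ 0.5816 -0.1753] tab o/i 4.2 3.0 ptr 12.5 0.0297 0.0599
  c [ 0.5805 -0.176 ] tab o/i 4.8 4.2 ptr 13.3 0.0309 0.061
  c [ 0.5828 -0.1783] tab o/i 7.2 8.9 ptr 18.7 0.0294 0.059
  c [ 0.5807 -0.1767] tab o/i 5.5 5.5 ptr 14.6 0.0309 0.0609
  c [ 0.5816 -0.1766] tab o/i 5.5 5.5 ptr 14.9 0.03 0.06
scene o [ 0.63990907 -0.17105497] i [ 0.61349787 -0.17642161] len 0.026950924179202612 axis ang 11.5 ptr [ 0.60959864 -0.16882855] lat off 8.217436087588286
  c [ 0.5816 -0.1753] tab o/i 4.2 -2.0 ptr 13.0 0.0287 0.0585
  c [ 0.5805 -0.176 ] tab o/i 4.8 -0.7 ptr 13.8 0.03 0.0596
  c [ 0.5828 -0.1783] tab o/i 7.2 3.5 ptr 19.5 0.0284 0.0576
  c [ 0.5821 -0.1828] tab o/i 11.5 11.5 ptr 27.0 0.0308 0.059
  c [ 0.5811 -0.183 ] tab o/i 11.5 11.5 ptr 26.5 0.0318 0.06
```

{"api": "apply_moves", "payload": {
  "steps": "0 0 0 0 0 -5;0 0 0 0 0 -4.5;0 0 0 0 0 0;0 0 0 0 0 0;0 0 0 0 0 0"
}}

```text
clock: 5.43
tcp_pos: [0.5802, -0.1759, 0.1173]
orientation: [2.333, -2.104, -0.004]
ft_force: [-4.5, 2.6, 5.7]
grip_width: 0.155
```

```bash
python3 st.py; python3 snap.py scene 4 255 255 45 40 16;python3 snap.py top 4 400 170 30 40 16
```

```text
5.43 [ 580.2 -175.9  117.3] jaw -84.09 z [-0.002  0.001 -1.   ] F [-4.5  2.6  5.7] M [ 0.41  0.84 -0.04] w 0.155 q7 -0.77
```

View pics/scene4.png

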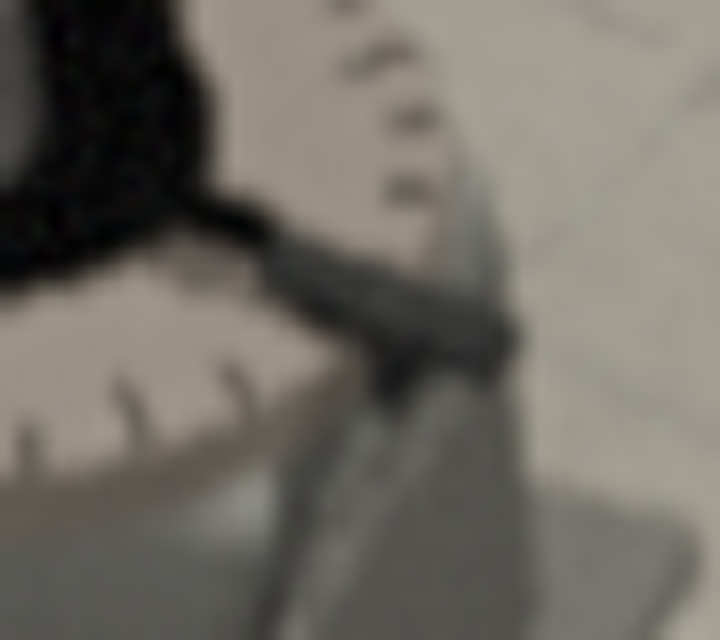

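View pics/top4.png

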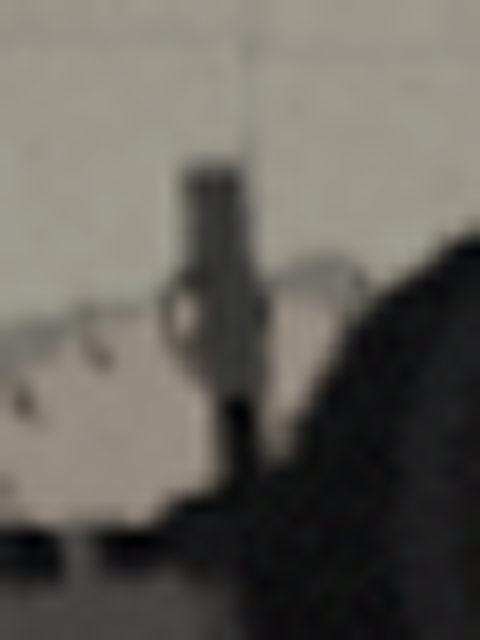

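```bash
cat > ov.py <<'E'
from h import *
import sys
tag=sys.argv[1]; cx,cy,at,ap=map(float,sys.argv[2:6])
def box(a,r0,r1,w,z0,z1):
    a=np.radians(a);u=np.array([np.cos(a),np.sin(a)]);p=np.array([-u[1],u[0]]);c=np.array([cx,cy])
    q=[c+u*r+p*s*w/2 for r,s in((r0,-1),(r1,-1),(r1,1),(r0,1))]
    return [np.array([[*k,z] for k in q]) for z in (z0,z1)]
for n,x0,y0,w,h,f in (("scene",225,230,80,70,10),("top",385,165,55,58,10)):
    c=load(n,tag); im=cv2.resize(c["pixels"][y0:y0+h,x0:x0+w,::-1],None,fx=f,fy=f,interpolation=cv2.INTER_CUBIC); im=cv2.convertScaleAbs(im,alpha=1.7)
    W=lambda P:(((proj(c,P)-[x0,y0]+.5)*f-.5)*8).round().astype(np.int32)
    th=np.radians(np.arange(0,360,4)); circ=np.c_[cx+.044*np.cos(th),cy+.044*np.sin(th),.088+0*th]
    cv2.polylines(im,[W(circ)],True,(255,0,0),1,cv2.LINE_AA,3)
    for b,col in ((box(at,.032,.060,.007,.088,.092),(0,255,255)),(box(ap,.02,.031,.005,.088,.091),(0,0,255))):
        cv2.polylines(im,[W(b[1])],True,col,1,cv2.LINE_AA,3)
    cv2.imwrite(f"pics/{n}{tag}ov{sys.argv[6]}.png",im)
E
python3 ov.py 4 .5812 -.1765 5.5 5.5 a
```

```text
(no output)
```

View pics/scene4ova.png

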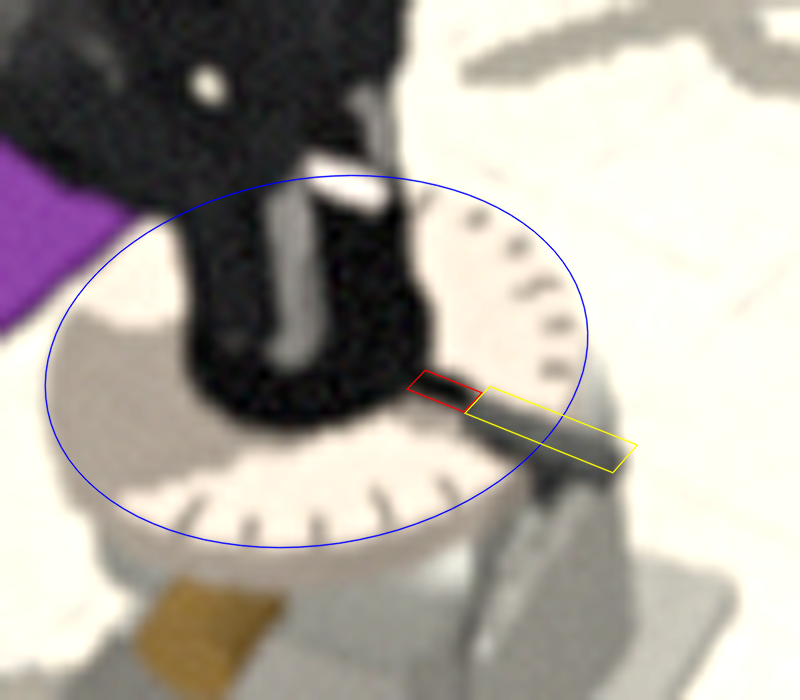

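View pics/top4ova.png

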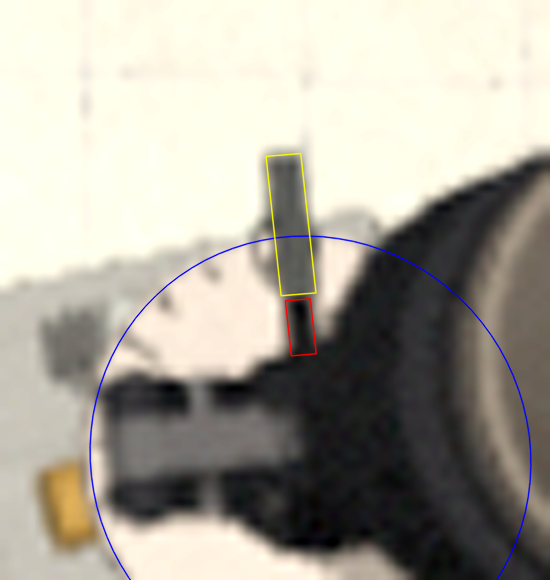

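{"api": "apply_moves", "payload": {
  "steps": "0 0 0 0 0 0;0 0 0 0 0 0;0 0 0 0 0 0;0 0 0 0 0 0;0 0 20 0 0 0;0 0 30 0 0 0;0 0 30 0 0 0;0 0 0 0 0 0",
  "hand": 60
}}

```text
clock: 6.2
tcp_pos: [0.5844, -0.1789, 0.2033]
orientation: [-2.33, 2.102, -0.018]
ft_force: [1.3, -1.2, 1.3]
grip_width: 0.598
```

```bash
python3 st.py; python3 snap.py scene 5 255 255 45 40 16;python3 snap.py top 5 400 170 30 40 16; python3 ov.py 5 .5812 -.1765 5.5 5.5 a
```

```text
6.2 [ 584.4 -178.9  203.3] jaw -84.1 z [ 0.011 -0.005 -1.   ] F [ 1.3 -1.2  1.3] M [-0.1  -0.11 -0.01] w 0.598 q7 -0.82
```

View pics/scene5ova.png

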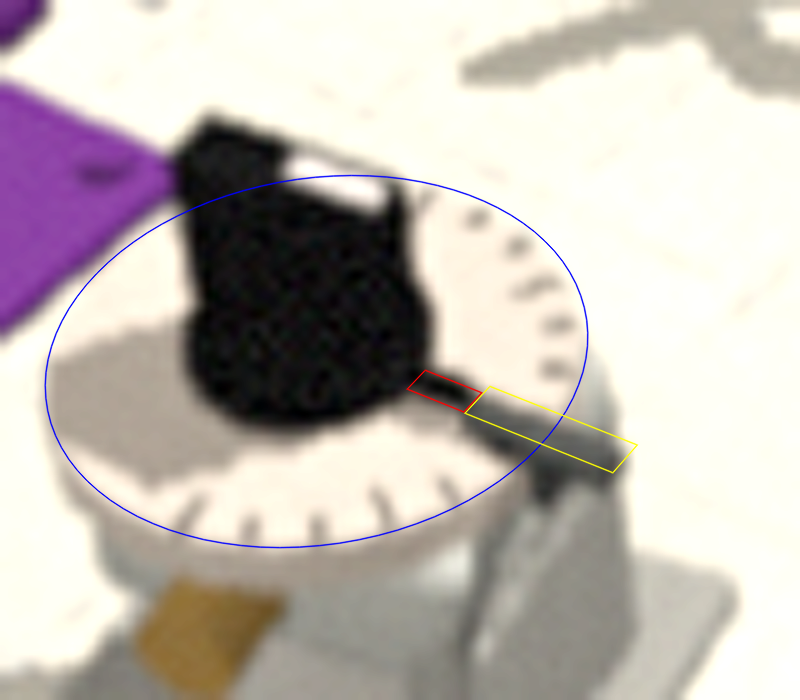

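View pics/top5ova.png

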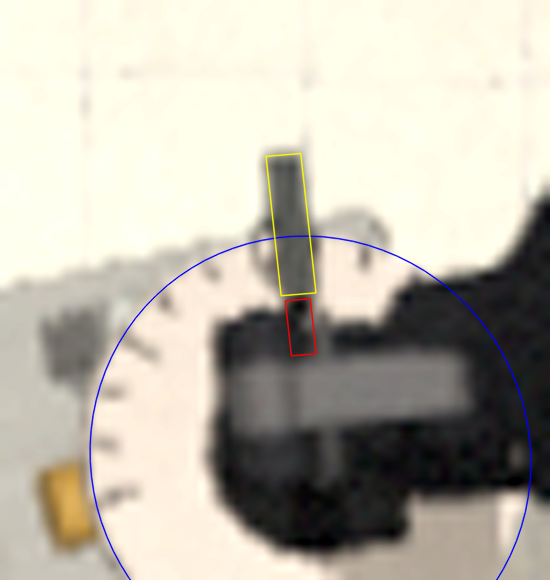

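{"api": "apply_moves", "payload": {
  "steps": "-2.4 19.2 0 0 0 6.8;-2.4 19.2 0 0 0 6.8;-2.4 19.2 0 0 0 6.8;-2.4 19.2 0 0 0 6.8;-2.4 19.2 0 0 0 6.8;-2.4 19.2 0 0 0 6.8;-2.4 19.2 0 0 0 6.8;-2.4 19.2 0 0 0 6.8;-2.4 19.2 0 0 0 6.8;-2.4 19.2 0 0 0 6.8;-2.4 19.2 0 0 0 6.8;-2.4 19.2 0 0 0 6.8"
}}

```text
clock: 7.3
tcp_pos: [0.5512, 0.0554, 0.1952]
orientation: [3.141, -0.059, -0.004]
ft_force: [0.3, -0.0, 0.3]
grip_width: 0.598
```

{"api": "apply_moves", "payload": {
  "steps": "-2.4 19.2 0 0 0 6.8;-2.4 19.2 0 0 0 6.8;0 0 0 0 0 0;0 0 0 0 0 0;0 0 0 0 0 0"
}}

```text
clock: 7.72
tcp_pos: [0.5471, 0.0914, 0.1959]
orientation: [3.126, 0.3, -0.003]
ft_force: [-0.3, -0.1, 0.1]
grip_width: 0.602
```

```bash
python3 st.py; python3 snap.py scene 6 290 100 130 110 6
```

```text
7.72 [547.1  91.4 195.9] jaw 10.96 z [-0.001 -0.002 -1.   ] F [-0.3 -0.1  0.1] M [-0.01 -0.   -0.07] w 0.602 q7 0.18
```

View pics/scene6.png

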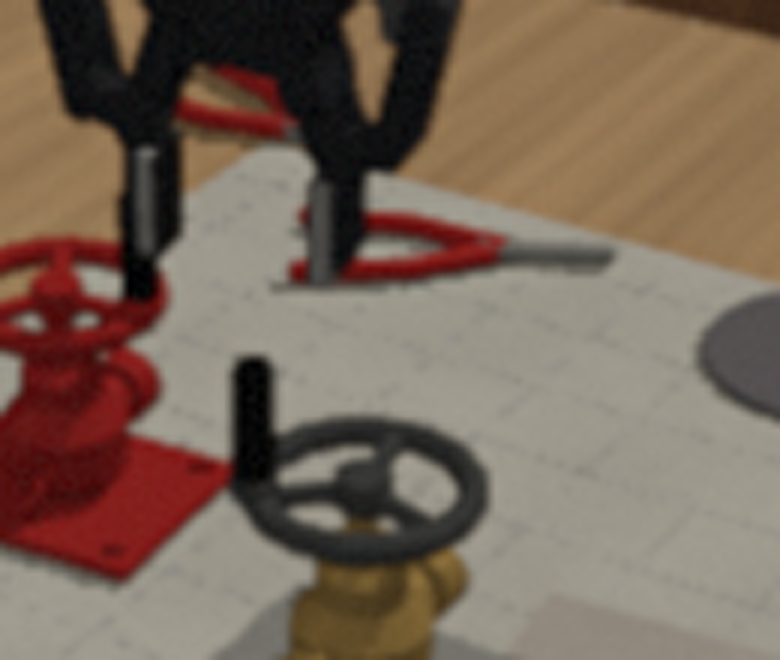

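{"api": "apply_moves", "payload": {
  "steps": "4 -1.5 0 0 0 0;0 0 -20 0 0 0;0 0 -20 0 0 0;0 0 -15 0 0 0;0 0 -10 0 0 0;0 0 -6 0 0 0;0 0 0 0 0 0;0 0 0 0 0 0;0 0 0 0 0 0"
}}

```text
clock: 8.52
tcp_pos: [0.5525, 0.0908, 0.1268]
orientation: [-3.127, -0.303, -0.003]
ft_force: [0.6, -0.3, 0.2]
grip_width: 0.601
```

```bash
python3 st.py; python3 snap.py scene 7 290 100 130 110 6
```

```text
8.52 [552.5  90.8 126.8] jaw 11.06 z [ 0.002  0.    -1.   ] F [ 0.6 -0.3  0.2] M [ 0.03  0.04 -0.02] w 0.601 q7 0.23
```

View pics/scene7.png

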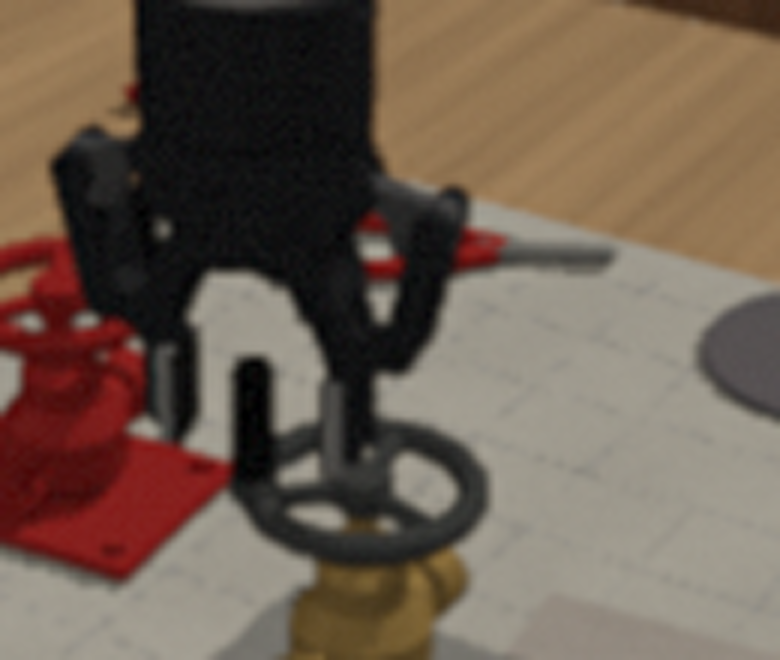

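{"api": "apply_moves", "payload": {
  "steps": "0 0 -1 0 0 0;0 0 0 0 0 0;0 0 0 0 0 0;0 0 0 0 0 0;0 0 0 0 0 0;0 0 0 0 0 0;0 0 0 0 0 0;0 0 0 0 0 0",
  "hand": 0,
  "squeeze": 50
}}

```text
clock: 9.23
tcp_pos: [0.5509, 0.0902, 0.1253]
orientation: [3.126, 0.302, -0.002]
ft_force: [-3.2, -2.1, 6.0]
grip_width: 0.17
```

```bash
python3 st.py; python3 snap.py scene 8 290 100 130 110 6;  python3 snap.py top 8 225 160 100 85 7
```

```text
9.23 [550.9  90.2 125.3] jaw 11.05 z [-0.001 -0.001 -1.   ] F [-3.2 -2.1  6. ] M [-0.3   0.82  0.05] w 0.17 q7 0.23
```

View pics/scene8.png

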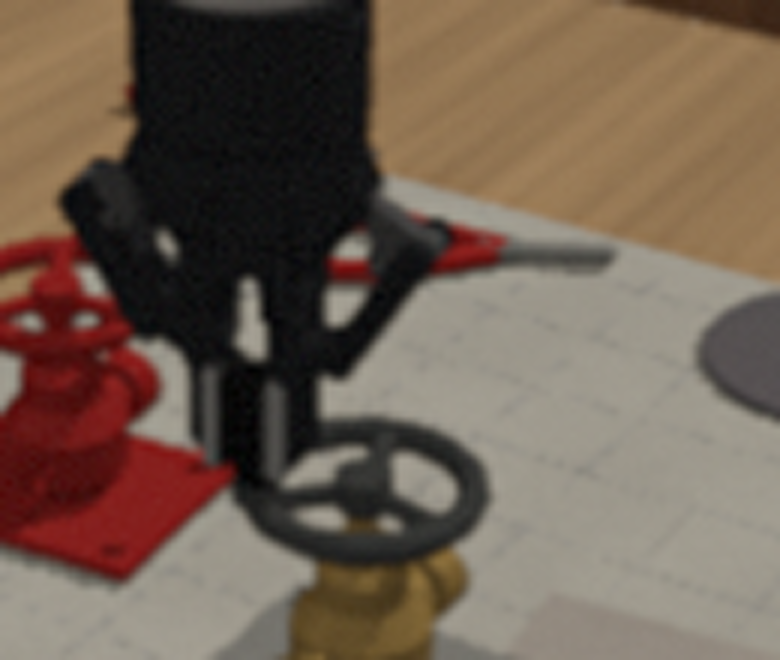

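View pics/top8.png

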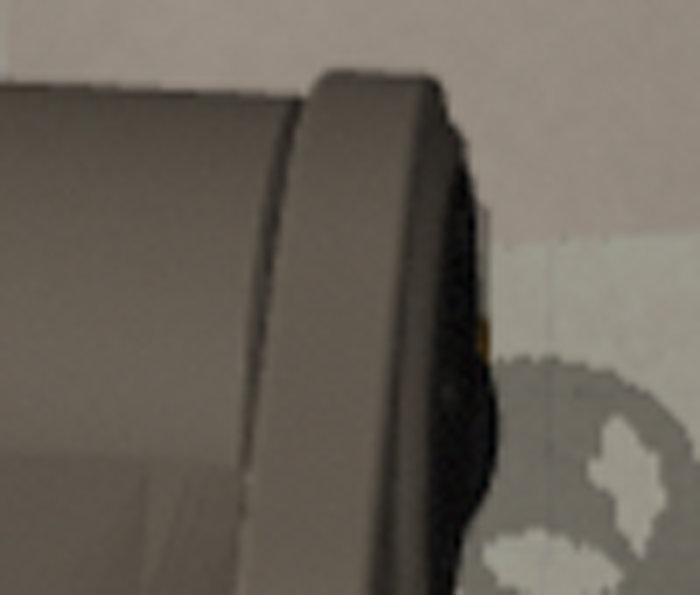

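```bash
cat > arc.py <<'E'
import sys,numpy as np
a0,step,n=map(float,sys.argv[1:4]); n=int(n); r=38
a=np.radians(a0+step*np.arange(n+1)); p=r*np.c_[np.cos(a),np.sin(a)]
q=p.round(1); d=np.diff(q,axis=0).round(1)
print(";".join(f"{x:g} {y:g} 0 0 0 0" for x,y in d), " sum",d.sum(0).round(1))
E
python3 arc.py -133.7 -10 12
```

```text
-4.3 5 0 0 0 0;-3.5 5.7 0 0 0 0;-2.4 6.1 0 0 0 0;-1.3 6.5 0 0 0 0;-0.1 6.7 0 0 0 0;1 6.5 0 0 0 0;2.1 6.3 0 0 0 0;3.2 5.8 0 0 0 0;4.1 5.2 0 0 0 0;5 4.3 0 0 0 0;5.7 3.5 0 0 0 0;6.1 2.4 0 0 0 0  sum [15.6 64. ]
```

{"api": "apply_moves", "payload": {
  "steps": "-5.3 4.5 0 0 0 0;-3.5 5.7 0 0 0 0;-2.4 6.1 0 0 0 0;-1.3 6.5 0 0 0 0;-0.1 6.7 0 0 0 0;1 6.5 0 0 0 0"
}}

```text
clock: 9.83
tcp_pos: [0.5397, 0.1283, 0.1252]
orientation: [-3.126, -0.305, -0.0]
ft_force: [-1.3, -3.2, 4.2]
grip_width: 0.169
```

```bash
python3 st.py
```

```text
9.83 [539.7 128.3 125.2] jaw 11.14 z [ 0.     0.001 -1.   ] F [-1.3 -3.2  4.2] M [-0.75  0.04  0.06] w 0.169 q7 0.15
```

{"api": "apply_moves", "payload": {
  "steps": "2.1 6.3 0 0 0 0;3.2 5.8 0 0 0 0;4.1 5.2 0 0 0 0;5 4.3 0 0 0 0;5.7 3.5 0 0 0 0;6.1 2.4 0 0 0 0;0 0 0 0 0 0"
}}

```text
clock: 10.42
tcp_pos: [0.5677, 0.1554, 0.1253]
orientation: [3.126, 0.305, 0.004]
ft_force: [1.4, -3.0, 5.3]
grip_width: 0.176
```

```bash
python3 st.py;python3 snap.py scene 9 290 100 130 110 6; python3 arc.py 106.3 -10 12
```

```text
10.42 [567.7 155.4 125.3] jaw 11.13 z [ 0.003 -0.    -1.   ] F [ 1.4 -3.   5.3] M [-0.73 -0.18  0.02] w 0.176 q7 0.13
6.5 1.3 0 0 0 0;6.7 0.1 0 0 0 0;6.5 -1 0 0 0 0;6.3 -2.1 0 0 0 0;5.8 -3.2 0 0 0 0;5.2 -4.1 0 0 0 0;4.3 -5 0 0 0 0;3.5 -5.7 0 0 0 0;2.4 -6.1 0 0 0 0;1.3 -6.5 0 0 0 0;0.1 -6.7 0 0 0 0;-1 -6.5 0 0 0 0  sum [ 47.6 -45.5]
```

View pics/scene9.png

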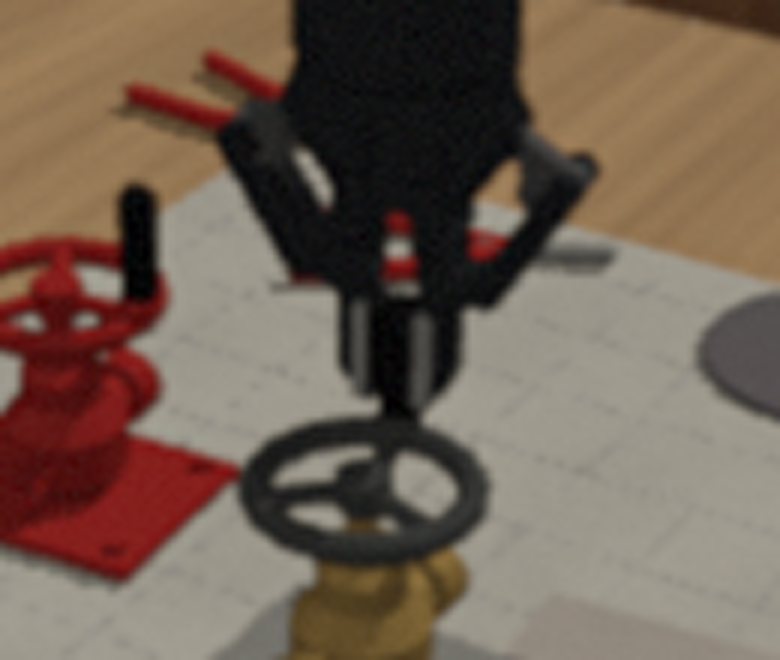

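{"api": "apply_moves", "payload": {
  "steps": "6.5 1.3 0 0 0 0;6.7 0.1 0 0 0 0;6.5 -1 0 0 0 0;6.3 -2.1 0 0 0 0;5.8 -3.2 0 0 0 0;5.2 -4.1 0 0 0 0;4.3 -5 0 0 0 0;3.5 -5.7 0 0 0 0;0 0 0 0 0 0"
}}

```text
clock: 11.22
tcp_pos: [0.6102, 0.136, 0.1252]
orientation: [-3.124, -0.303, 0.004]
ft_force: [-3.9, -1.8, 8.1]
grip_width: 0.171
```

```bash
cat >> st.py <<'E'
v=s['tcp_pos'][:2]*1e3-[576.4,118.4]; f=s['ft_force'][:2]; u=v/np.hypot(*v)
print("r %.1f ang %.1f  Frad %.1f Ftan(ccw) %.1f"%(np.hypot(*v),np.degrees(np.arctan2(v[1],v[0])),f@u,f@np.array([-u[1],u[0]])))
E
python3 st.py; python3 arc.py 26 -5 10
```

```text
11.22 [610.2 136.  125.2] jaw 11.09 z [-0.003  0.002 -1.   ] F [-3.9 -1.8  8.1] M [-0.58  0.71  0.02] w 0.171 q7 0.18
r 38.1 ang 27.5  Frad -4.3 Ftan(ccw) 0.2
1.3 -3.1 0 0 0 0;1 -3.1 0 0 0 0;0.8 -3.2 0 0 0 0;0.5 -3.3 0 0 0 0;0.2 -3.3 0 0 0 0;-0.1 -3.4 0 0 0 0;-0.4 -3.2 0 0 0 0;-0.6 -3.3 0 0 0 0;-1 -3.2 0 0 0 0;-1.2 -3.1 0 0 0 0  sum [  0.5 -32.2]
```

{"api": "apply_moves", "payload": {
  "steps": "-0.2 -3.1 0 0 0 0;1 -3.1 0 0 0 0;0.8 -3.2 0 0 0 0;0.5 -3.3 0 0 0 0;0 0 0 0 0 0;0 0 0 0 0 0"
}}

```text
clock: 11.72
tcp_pos: [0.6136, 0.1256, 0.1253]
orientation: [-3.123, -0.307, -0.003]
ft_force: [0.2, 1.4, 5.3]
grip_width: 0.173
```

```bash
python3 st.py
```

```text
11.72 [613.6 125.6 125.3] jaw 11.22 z [ 0.002  0.004 -1.   ] F [0.2 1.4 5.3] M [ 0.31 -0.02 -0.01] w 0.173 q7 0.2
r 37.9 ang 10.9  Frad 0.4 Ftan(ccw) 1.3
```

{"api": "apply_moves", "payload": {
  "steps": "0.2 -3.3 0 0 0 0;0 0 0 0 0 0;0 0 0 0 0 0"
}}

```text
clock: 11.97
tcp_pos: [0.6142, 0.1208, 0.1253]
orientation: [-3.125, -0.305, -0.004]
ft_force: [1.8, 2.1, 5.0]
grip_width: 0.173
```

```bash
python3 st.py
```

```text
11.97 [614.2 120.8 125.3] jaw 11.16 z [ 0.003  0.002 -1.   ] F [1.8 2.1 5. ] M [ 0.33 -0.4  -0.03] w 0.173 q7 0.21
r 37.9 ang 3.6  Frad 1.9 Ftan(ccw) 2.0
```

{"api": "apply_moves", "payload": {
  "steps": "0 -3.4 0 0 0 0;0 0 0 0 0 0;0 0 0 0 0 0"
}}

```text
clock: 12.22
tcp_pos: [0.6143, 0.1185, 0.1253]
orientation: [-3.123, -0.306, -0.005]
ft_force: [2.7, 4.9, 4.2]
grip_width: 0.177
```

```bash
python3 st.py
```

```text
12.22 [614.3 118.5 125.3] jaw 11.2 z [ 0.003  0.004 -1.   ] F [2.7 4.9 4.2] M [ 0.94 -0.54  0.05] w 0.177 q7 0.21
r 37.9 ang 0.2  Frad 2.7 Ftan(ccw) 4.9
```

{"api": "apply_moves", "payload": {
  "steps": "0.5 -3 0 0 0 0;0 0 0 0 0 0;0 0 0 0 0 0"
}}

```text
clock: 12.47
tcp_pos: [0.6143, 0.1184, 0.1253]
orientation: [-3.119, -0.309, -0.004]
ft_force: [1.8, 8.3, 5.2]
grip_width: 0.17
```

```bash
python3 st.py
```

```text
12.47 [614.3 118.4 125.3] jaw 11.31 z [ 0.002  0.008 -1.   ] F [1.8 8.3 5.2] M [ 1.6  -0.38  0.  ] w 0.17 q7 0.22
r 37.9 ang -0.0  Frad 1.8 Ftan(ccw) 8.3
```

{"api": "apply_moves", "payload": {
  "steps": "0.5 -3 0 0 0 0;0 0 0 0 0 0;0 0 0 0 0 0"
}}

```text
clock: 12.72
tcp_pos: [0.6143, 0.1183, 0.1253]
orientation: [-3.115, -0.312, -0.004]
ft_force: [1.7, 10.5, 5.6]
grip_width: 0.169
```

```bash
python3 st.py
```

```text
12.72 [614.3 118.3 125.3] jaw 11.43 z [ 0.001  0.011 -1.   ] F [ 1.7 10.5  5.6] M [ 2.19 -0.27 -0.05] w 0.169 q7 0.22
r 37.9 ang -0.2  Frad 1.6 Ftan(ccw) 10.5
```

{"api": "apply_moves", "payload": {
  "steps": "0 4 0 0 0 0;0.5 4 0 0 0 0;0 0 0 0 0 0"
}}

```text
clock: 12.97
tcp_pos: [0.6144, 0.1187, 0.1252]
orientation: [-3.126, -0.306, 0.001]
ft_force: [0.1, 2.2, 7.0]
grip_width: 0.168
```

```bash
python3 st.py; python3 arc.py 0 10 12; python3 arc.py 120 10 12; python3 arc.py 240 10 12
```

```text
12.97 [614.4 118.7 125.2] jaw 11.17 z [-0.001  0.001 -1.   ] F [0.1 2.2 7. ] M [ 0.55  0.1  -0.  ] w 0.168 q7 0.21
r 38.0 ang 0.4  Frad 0.1 Ftan(ccw) 2.2
-0.6 6.6 0 0 0 0;-1.7 6.4 0 0 0 0;-2.8 6 0 0 0 0;-3.8 5.4 0 0 0 0;-4.7 4.7 0 0 0 0;-5.4 3.8 0 0 0 0;-6 2.8 0 0 0 0;-6.4 1.7 0 0 0 0;-6.6 0.6 0 0 0 0;-6.6 -0.6 0 0 0 0;-6.4 -1.7 0 0 0 0;-6 -2.8 0 0 0 0  sum [-57.   32.9]
-5.4 -3.8 0 0 0 0;-4.7 -4.7 0 0 0 0;-3.8 -5.4 0 0 0 0;-2.8 -6 0 0 0 0;-1.7 -6.4 0 0 0 0;-0.6 -6.6 0 0 0 0;0.6 -6.6 0 0 0 0;1.7 -6.4 0 0 0 0;2.8 -6 0 0 0 0;3.8 -5.4 0 0 0 0;4.7 -4.7 0 0 0 0;5.4 -3.8 0 0 0 0  sum [ -0.  -65.8]
6 -2.8 0 0 0 0;6.4 -1.7 0 0 0 0;6.6 -0.6 0 0 0 0;6.6 0.6 0 0 0 0;6.4 1.7 0 0 0 0;6 2.8 0 0 0 0;5.4 3.8 0 0 0 0;4.7 4.7 0 0 0 0;3.8 5.4 0 0 0 0;2.8 6 0 0 0 0;1.7 6.4 0 0 0 0;0.6 6.6 0 0 0 0  sum [57.  32.9]
```

{"api": "apply_moves", "payload": {
  "steps": "-0.6 6.6 0 0 0 0;-1.7 6.4 0 0 0 0;-2.8 6 0 0 0 0;-3.8 5.4 0 0 0 0;-4.7 4.7 0 0 0 0;-5.4 3.8 0 0 0 0;-6 2.8 0 0 0 0;-6.4 1.7 0 0 0 0;-6.6 0.6 0 0 0 0;-6.6 -0.6 0 0 0 0;-6.4 -1.7 0 0 0 0;-6 -2.8 0 0 0 0"
}}

```text
clock: 13.97
tcp_pos: [0.5576, 0.1514, 0.1253]
orientation: [-3.126, -0.305, -0.002]
ft_force: [4.1, -0.7, 4.7]
grip_width: 0.175
```

```bash
python3 st.py
```

```text
13.97 [557.6 151.4 125.3] jaw 11.16 z [ 0.001  0.001 -1.   ] F [ 4.1 -0.7  4.7] M [-0.12 -0.87 -0.02] w 0.175 q7 0.13
r 38.0 ang 119.7  Frad -2.7 Ftan(ccw) -3.2
```

{"api": "apply_moves", "payload": {
  "steps": "-5.4 -3.8 0 0 0 0;-4.7 -4.7 0 0 0 0;-3.8 -5.4 0 0 0 0;-2.8 -6 0 0 0 0;-1.7 -6.4 0 0 0 0;-0.6 -6.6 0 0 0 0;0.6 -6.6 0 0 0 0;1.7 -6.4 0 0 0 0;2.8 -6 0 0 0 0;3.8 -5.4 0 0 0 0;4.7 -4.7 0 0 0 0;5.4 -3.8 0 0 0 0"
}}

```text
clock: 14.97
tcp_pos: [0.5553, 0.0866, 0.1251]
orientation: [-3.123, -0.306, 0.008]
ft_force: [-2.7, 1.8, 10.7]
grip_width: 0.171
```

```bash
python3 st.py
```

```text
14.97 [555.3  86.6 125.1] jaw 11.19 z [-0.005  0.004 -1.   ] F [-2.7  1.8 10.7] M [0.44 0.42 0.  ] w 0.171 q7 0.24
r 38.2 ang -123.6  Frad -0.0 Ftan(ccw) -3.2
```

{"api": "apply_moves", "payload": {
  "steps": "6 -2.8 0 0 0 0;6.4 -1.7 0 0 0 0;6.6 -0.6 0 0 0 0;6.6 0.6 0 0 0 0;6.4 1.7 0 0 0 0;6 2.8 0 0 0 0;5.4 3.8 0 0 0 0;4.7 4.7 0 0 0 0;3.8 5.4 0 0 0 0;2.8 6 0 0 0 0;1.7 6.4 0 0 0 0;0.6 6.6 0 0 0 0"
}}

```text
clock: 15.97
tcp_pos: [0.6142, 0.1148, 0.1252]
orientation: [3.124, 0.3, -0.002]
ft_force: [0.9, -3.6, 8.0]
grip_width: 0.169
```

```bash
python3 st.py;python3 snap.py scene 10 290 100 130 110 6
```

```text
15.97 [614.2 114.8 125.2] jaw 10.96 z [-0.001 -0.003 -1.   ] F [ 0.9 -3.6  8. ] M [-0.65 -0.28  0.05] w 0.169 q7 0.21
r 38.0 ang -5.4  Frad 1.2 Ftan(ccw) -3.5
```

View pics/scene10.png

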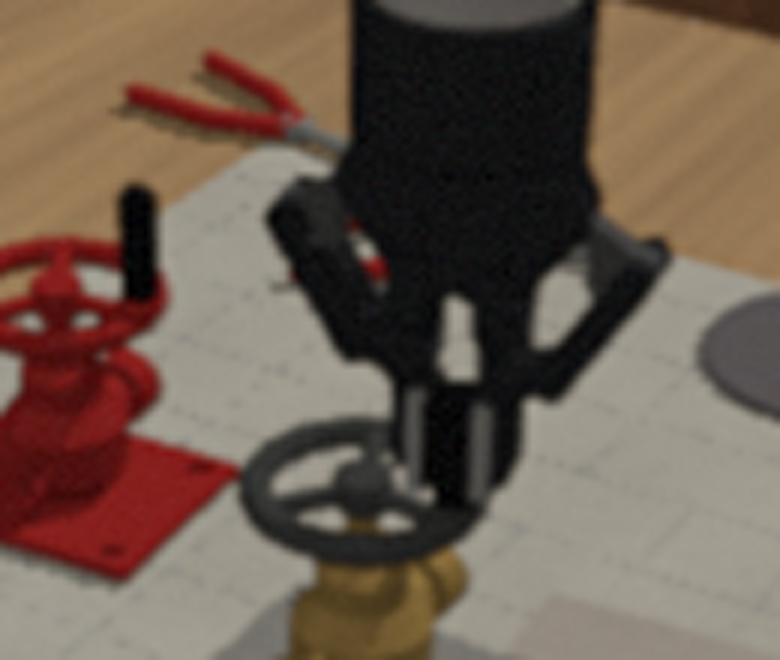

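One turn backed off and still gripped. Now the second turn.

{"api": "apply_moves", "payload": {
  "steps": "-0.6 6.6 0 0 0 0;-1.7 6.4 0 0 0 0;-2.8 6 0 0 0 0;-3.8 5.4 0 0 0 0;-4.7 4.7 0 0 0 0;-5.4 3.8 0 0 0 0;-6 2.8 0 0 0 0;-6.4 1.7 0 0 0 0;-6.6 0.6 0 0 0 0;-6.6 -0.6 0 0 0 0;-6.4 -1.7 0 0 0 0;-6 -2.8 0 0 0 0"
}}

```text
clock: 17.02
tcp_pos: [0.5574, 0.1513, 0.1252]
orientation: [-3.126, -0.305, -0.002]
ft_force: [3.5, -1.0, 6.4]
grip_width: 0.172
```

```bash
python3 st.py
```

```text
17.02 [557.4 151.3 125.2] jaw 11.15 z [ 0.001  0.001 -1.   ] F [ 3.5 -1.   6.4] M [-0.01 -0.79 -0.04] w 0.172 q7 0.13
r 37.9 ang 120.0  Frad -2.6 Ftan(ccw) -2.5
```

{"api": "apply_moves", "payload": {
  "steps": "-5.4 -3.8 0 0 0 0;-4.7 -4.7 0 0 0 0;-3.8 -5.4 0 0 0 0;-2.8 -6 0 0 0 0;-1.7 -6.4 0 0 0 0;-0.6 -6.6 0 0 0 0;0.6 -6.6 0 0 0 0;1.7 -6.4 0 0 0 0;2.8 -6 0 0 0 0;3.8 -5.4 0 0 0 0;4.7 -4.7 0 0 0 0;5.4 -3.8 0 0 0 0"
}}

```text
clock: 18.02
tcp_pos: [0.5553, 0.0866, 0.1251]
orientation: [-3.122, -0.306, 0.008]
ft_force: [-2.8, 2.1, 10.3]
grip_width: 0.171
```

```bash
python3 st.py
```

```text
18.02 [555.3  86.6 125.1] jaw 11.18 z [-0.005  0.004 -1.   ] F [-2.8  2.1 10.3] M [0.44 0.47 0.02] w 0.171 q7 0.25
r 38.2 ang -123.6  Frad -0.2 Ftan(ccw) -3.5
```

{"api": "apply_moves", "payload": {
  "steps": "6 -2.8 0 0 0 0;6.4 -1.7 0 0 0 0;6.6 -0.6 0 0 0 0;6.6 0.6 0 0 0 0;6.4 1.7 0 0 0 0;6 2.8 0 0 0 0;5.4 3.8 0 0 0 0;4.7 4.7 0 0 0 0;3.8 5.4 0 0 0 0;2.8 6 0 0 0 0;0 0 0 0 0 0;0 0 0 0 0 0"
}}

```text
clock: 19.02
tcp_pos: [0.6118, 0.1045, 0.1252]
orientation: [-3.127, -0.304, 0.002]
ft_force: [1.9, -0.1, 7.8]
grip_width: 0.169
```

```bash
python3 st.py
```

```text
19.02 [611.8 104.5 125.2] jaw 11.1 z [-0.001  0.    -1.   ] F [ 1.9 -0.1  7.8] M [-0.07 -0.29  0.03] w 0.169 q7 0.24
r 38.0 ang -21.4  Frad 1.8 Ftan(ccw) 0.6
```

{"api": "apply_moves", "payload": {
  "steps": "1.7 6.4 0 0 0 0;0.6 6.6 0 0 0 0;0 0.5 0 0 0 0;0 0 0 0 0 0;0 0 0 0 0 0"
}}

```text
clock: 19.43
tcp_pos: [0.6143, 0.1178, 0.1252]
orientation: [-3.127, -0.303, 0.001]
ft_force: [2.2, -0.5, 6.6]
grip_width: 0.177
```

```bash
python3 st.py
```

```text
19.43 [614.3 117.8 125.2] jaw 11.08 z [-0.  0. -1.] F [ 2.2 -0.5  6.6] M [-0.08 -0.49 -0.01] w 0.177 q7 0.21
r 37.9 ang -0.9  Frad 2.2 Ftan(ccw) -0.5
```

{"api": "apply_moves", "payload": {
  "steps": "0 0.8 0 0 0 0;0 0 0 0 0 0;0 0 0 0 0 0;0 0 0 0 0 0"
}}

```text
clock: 19.77
tcp_pos: [0.6143, 0.1181, 0.1252]
orientation: [3.127, 0.303, -0.001]
ft_force: [3.0, -2.0, 7.4]
grip_width: 0.167
```

```bash
python3 st.py;python3 snap.py scene 11 0 0 640 400 1;python3 snap.py top 11 0 0 640 400 1
python3 - <<'E'
from h import *
c=load("scene","11"); crop(c,300,110,110,90,7,"pics/s11z.png")
E
python3 ov.py 11 .5812 -.1765 5.5 5.5 a
```

```text
19.77 [614.3 118.1 125.2] jaw 11.06 z [-0. -0. -1.] F [ 3.  -2.   7.4] M [-0.25 -0.47 -0.01] w 0.167 q7 0.21
r 37.9 ang -0.5  Frad 3.1 Ftan(ccw) -2.0
```

View pics/scene11.png

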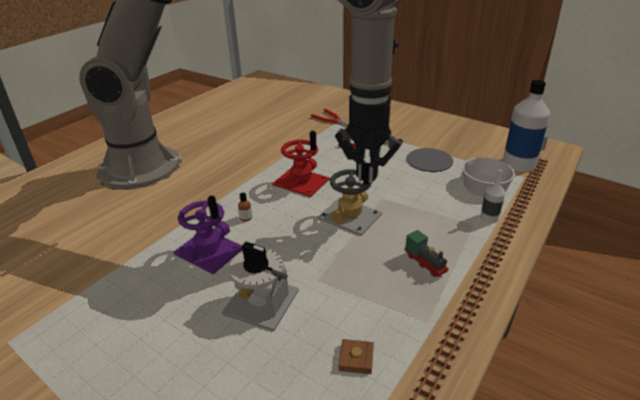

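View pics/s11z.png

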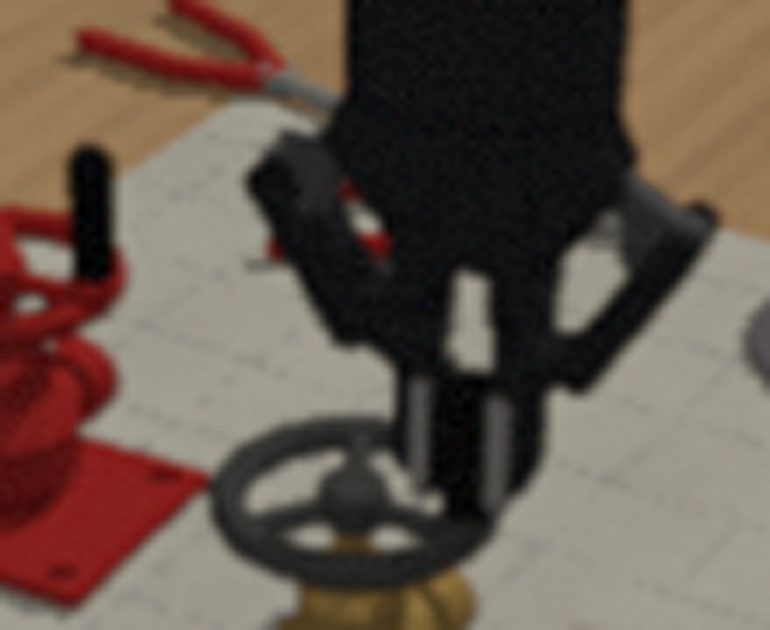

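View pics/top11ova.png

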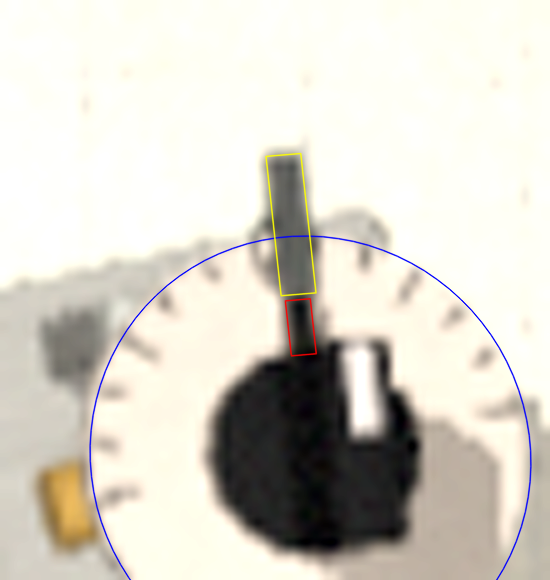

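View pics/top11.png

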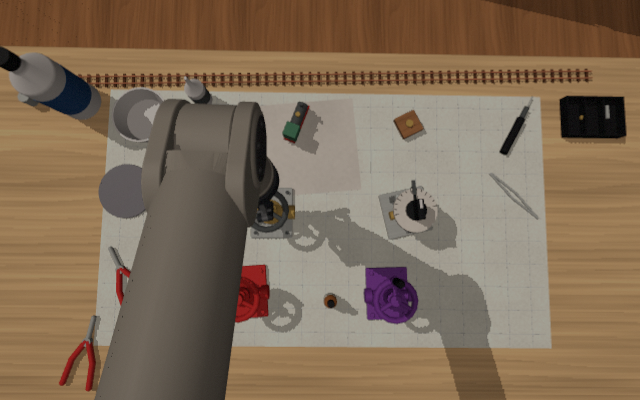

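{"api": "apply_moves", "payload": {
  "steps": "0 0.5 0 0 0 0;0 0 0 0 0 0;0 0 0 0 0 0;0 0 0 0 0 0;0 0 0 0 0 0;0 0 0 0 0 0"
}}

```text
clock: 20.37
tcp_pos: [0.6143, 0.1183, 0.1252]
orientation: [3.126, 0.302, -0.001]
ft_force: [2.0, -2.4, 6.6]
grip_width: 0.174
```

```bash
python3 st.py
```

```text
20.37 [614.3 118.3 125.2] jaw 11.05 z [-0.    -0.001 -1.   ] F [ 2.  -2.4  6.6] M [-0.34 -0.48 -0.02] w 0.174 q7 0.21
r 37.9 ang -0.1  Frad 2.0 Ftan(ccw) -2.4
```

```bash
python3 -c "
from station import env
print(env.close_job())"; python3 st.py
```

```text
the job is handed in; nothing more can be done
None
the job is handed in; nothing more can be done
```

The regulator is set at the tab and the valve is backed off two turns. I handed the job in at about 20.4 s with the handle still gripped.

- **Regulator:** I turned the knob clockwise about 54.5°. In overlays on both camera images the pointer lines up with the set tab to within about 1°. It still stood there in the top view after the valve was cranked.
- **Valve:** I cranked it clockwise to its hard stop. There the handle stopped moving while the force on it rose to 10.5 N. I then led it counterclockwise two full turns, ending about 0.1° from the stop direction as measured.
- **Grip:** The handle is held with a 50 N squeeze setting. The last reading was an opening of 0.174, with about 7 N at the wrist, mostly vertical.
- **Bystanders:** The locomotive, oil bottle and block looked unmoved in the last images.

One disagreement: direct pixel picks of the tab in the scene camera gave a less certain angle than the top camera, because the tab's side face shows. I relied on the top-camera picks, and the overlays in both images then fitted. After hand-in the arm could no longer be read, so nothing was checked after that.

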